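# Spin-test two crank handwheels and scrap the one that binds

## Task

Two spare crank handwheels stand on the worktop, each on its own bearing block. Push each wheel round by its peg, through at least 40 degrees, and see which one coasts and which one binds; then put the one that binds, block and all, into the grey scrap bin and leave the good one standing where it is.

Things in the scene. Friction and masses are not known exactly. Their poses are not given: they have to be found in the camera images.
- block_a: Bearing block of handwheel A (two units that look alike): loose dark steel block 64 x 64 mm, 25 mm high, rubber foot, carrying a flat aluminium wheel 90 mm across on an upright axle at its centre (disc 36 to 46 mm above the worktop). Whole unit about 0.75 kg. Origin: centre of the block's underside, z up along the axle.
- hub_a (a point): Point on the axle of handwheel A, in its central hub, 65 mm above the block's underside. The hub is a round aluminium post 24 mm across, rising from the disc (46 mm; low collar to 49 mm) to 78 mm. The unit can be lifted by it from above, with the fingers clear of the peg.
- peg_a (a point): Crank peg of handwheel A: black upright peg, 12 mm across, axis 36 mm from the axle, rising from the disc (46 mm) to 76 mm above the block's underside; this point is on its axis, 62 mm above the underside. A fingertip pushing it sideways turns the wheel.
- wheel_a (a joint): Angle of handwheel A on its axle, rad: 0 at the start, positive anticlockwise from above, unlimited both ways, counting whole turns. Either wheel may be the bad one: a good wheel coasts on for a second or more after a push; a bad one needs about 0.5 N at the peg (its block hardly shifts) and stops dead when the push ends.
- block_b: Bearing block of handwheel B (two units that look alike): loose dark steel block 64 x 64 mm, 25 mm high, rubber foot, carrying a flat aluminium wheel 90 mm across on an upright axle at its centre (disc 36 to 46 mm above the worktop). Whole unit about 0.75 kg. Origin: centre of the block's underside, z up along the axle.
- hub_b (a point): Point on the axle of handwheel B, in its central hub, 65 mm above the block's underside. The hub is a round aluminium post 24 mm across, rising from the disc (46 mm; low collar to 49 mm) to 78 mm. The unit can be lifted by it from above, with the fingers clear of the peg.
- peg_b (a point): Crank peg of handwheel B: black upright peg, 12 mm across, axis 36 mm from the axle, rising from the disc (46 mm) to 76 mm above the block's underside; this point is on its axis, 62 mm above the underside. A fingertip pushing it sideways turns the wheel.
- wheel_b (a joint): Angle of handwheel B on its axle, rad: 0 at the start, positive anticlockwise from above, unlimited both ways, counting whole turns. Either wheel may be the bad one: a good wheel coasts on for a second or more after a push; a bad one needs about 0.5 N at the peg (its block hardly shifts) and stops dead when the push ends.
- scrap_bin: Open grey plastic scrap bin, fixed to the worktop, 190 x 190 mm outside (200 mm over the rim lip), 50 mm high, walls and floor about 4 mm; origin at the centre of its underside, x and y along its sides, z up.
There are look-alikes about, which are no part of the job. Leave any green look-alike of the block_a alone.

How it is judged:
By the outcome, as a careful person would: the job done as asked, in the order asked, and still so for the second after the job is handed in, with the robot touching nothing.
It also fails if it takes over 53 s, if anything falls off the work surface, if the arm or the gripper's body presses on something with over 40 N, if the wrist force passes 120 N, or if a joint passes its speed limit or range.

## Robot

A 6-joint arm with a two-finger parallel gripper is mounted at the origin on a cart in front of the work surface, level with it; the furniture and walls round the work are solid. World frame = base frame: x ahead of the robot, y to its left, z up, the work surface at z = 0. Lengths are in mm, angles in rad, forces in N, time in s.
With the tool pointing down it reaches from about 275 to 750 mm from the base axis. Payload 10.2 kg.
Tool frame: the origin (TCP) lies midway between the tips of the shut fingers; the grasp point (between the pads) lies 19 mm behind it; z points along the fingers, y is the line along which they close (so a half turn about z gives the same grasp; the last joint's range is limited). The gripper opens to 85 mm and grips with 20 to 120 N. Pads are 22 mm wide; open, the fingers measure 114 mm over their backs; the gripper's body (76 mm by 85 mm) begins 54 mm behind the grasp point. The pads swing forward as they close: fully open they stand 13 mm farther back than shut.
Start: joints at [-1.451, 0.313, 1.498, -0, 1.331, -0.223], TCP at [176.453, -494.464, 196.794] pointing down, gripper open.
Joint ranges: [-2.94, 2.94], [-0.97, 2.17], [0.19, 2.56], [-1.23, 4.37], [0.02, 3.11], [-2.88, 2.88]. Speed limits (rad/s): [2.39, 2.39, 3.01, 3.14, 3.14, 3.14].

## Interface

Orientations are given as a unit quaternion [w, x, y, z].
In Python, from rig import ctrl gives the robot as it stands.
- The arm moves only by the tool send_rows, never from a script. Its argument "targets" is a list of rows, each a list of 7 numbers: the closure, from -1 (fully open) to 1 (shut), so that 0 is half open, then the shift along the tool's x, y, z in m, then the turn, a rotation vector about the tool's x, y, z in rad. In form: [[claw, dx, dy, dz, ax, ay, az], ...]. A call has exactly 10 rows; each row shifts and turns the commanded pose from where the row before left it, along the tool's axes as they then stand; what a row does not reach is not made up. A row lasts 1/8 s, in which the tool goes at most 62.5 mm and 10.7 degrees, less where a joint would pass 70% of its speed; a pose out of reach is approached as far as the arm can. A call with a gripper value outside its range is refused whole. The fingers move at their own pace and stop on an object; "squeeze" is the grip in N (left out, the last holds). Time passes only in rows, so rows that do not move let the fingers close, or fill a call up. It gives the time, the measured TCP pose, the force, the opening and the grip force at its end, in the units of the state.
- ctrl.sense(): the state, without advancing time (a new reading comes with each control period).
- ctrl.capture(name): name is "side" or "top"; returns a dict with "img" (384x512x3 uint8, red, green, blue), "camera_matrix" (3x3 intrinsics, pixels), "k1" (the pictures are not rectified: a ray, as slopes to the right and down, at radius r is drawn at 1 + k1 r^2 times it, then the intrinsics apply), "R" (3x3) and "t" (3): a world point X has camera coordinates R X + t. Camera axes: x right, y down, z forward; pixel columns grow to the right and rows downward; lengths in mm; the calibration is good to about 2 mm. A picture is of the moment at which its call begins. There is no depth.
- ctrl.finish_job(): hands the job in; it is judged then, once.
Trained networks look in a picture, given as the dict that the camera call returned (one of the last four; its "shot" number tells which), for a name from the list of things; names that differ only in an ending like _2 or _b are one class to them, and where a whole thing is asked for, a point or a joint stands for the part that bears it (a point fixed in the world has none). Each returns a list of dicts, best first, with "score" (0 to 1); they miss things now and then, are a little off and sometimes report something else, mostly with a low value. They report only what shows in the picture. A call takes as long as a camera call. They do not tell look-alikes from the thing itself.
- ctrl.boxes_of(query, picture): "extent" ([left, top, width, height] in pixels, round what is visible of it).
- ctrl.landmark_of(query, picture): "point" ([column, row] in pixels: a listed point, or the origin of a listed thing).
The state is a dict: "time_s": time; "joints": joint angles; "dq": joint speeds; "tau": joint torques, N m; "eef_pos": TCP position; "ee_rot": TCP orientation; "force": force on the tool from outside, world axes, zero at the start; "wrist_torque": the same for the moment, N m; "grip_width": opening from 0.0 (shut) to 1.0 (fully open); "grip_force": force on a finger pad.
Only numpy, scipy, OpenCV 4.12 (cv2) and the standard library are available. Lean on these libraries where they do the work, as an engineer would, in place of code of your own. Each camera call takes 0.05 s, during which the arm holds its last target. There are 200 camera calls.

## Working session

There is one attempt and no reset: what is moved stays moved. The work goes in short steps, Python scripts to look and compute and a tool call to move; the robot and the scene stay as the last step left them, time stands still between calls to the robot, and variables do not carry over. Pictures are saved under pics/ and viewed, at most 10 in all, crops included, and the job is handed in when it is done.

Besides the shell and the picture viewer there is one more tool, called in YAML: its name, and indented under it one key for each argument. send_rows: Moves the arm, as the interface text tells. Its arguments: {"type":"object","properties":{"targets":{"type":"array"},"squeeze":{"type":"number"}},"required":["targets"]}

```bash
mkdir -p pics; cat > h.py <<'E'
import numpy as np, cv2
from rig import ctrl
def pix(c,X):
    p=np.array(c['R'])@np.array(X,float)+np.array(c['t']); s=p[:2]/p[2]; s=s*(1+c['k1']*(s@s))
    K=np.array(c['camera_matrix']); return K[:2,:2]@s+K[:2,2]
def ray(c,uv):
    K=np.array(c['camera_matrix']); d=np.linalg.inv(K)@[uv[0],uv[1],1]; d=d[:2]; s=d.copy()
    for _ in range(30): s=d/(1+c['k1']*(s@s))
    R=np.array(c['R']); return -R.T@np.array(c['t']), R.T@np.array([s[0],s[1],1])
def at(c,uv,z):
    o,d=ray(c,uv); return o+d*(z-o[2])/d[2]
def save(c,n,box=None,f=1):
    im=c['img'][:,:,::-1]
    if box: l,t,w,h=box; im=im[t:t+h,l:l+w]
    cv2.imwrite('pics/'+n,cv2.resize(np.ascontiguousarray(im),None,fx=f,fy=f,interpolation=cv2.INTER_CUBIC))
E
python3 - <<'E'
from h import *
Z=dict(block_a=0,hub_a=65,peg_a=62,scrap_bin=0)
cs=[]
for n in('top','side'):
    c=ctrl.capture(n); cs.append(c['img']); save(c,n+'0.png',None,1.5)
    print(n,'cam',np.round(ray(c,(256,192))[0]))
    for q in Z:
        for r in ctrl.landmark_of(q,c)[:5]: print(q,round(r['score'],2),np.round(r['point']),np.round(at(c,r['point'],Z[q])))
s=ctrl.sense();print({k:np.round(v,3) for k,v in s.items()})
E
```

```text
top cam [ 296. -152. 1617.]
block_a 0.87 [396. 214.] [ 379. -671.    0.]
block_a 0.77 [180. 185.] [499.  78.   0.]
block_a 0.62 [230. 216.] [385. -94.   0.]
block_a 0.56 [276. 200.] [ 436. -257.    0.]
hub_a 0.92 [173. 188.] [481.  90.  65.]
hub_a 0.83 [279. 203.] [ 420. -260.   65.]
hub_a 0.83 [399. 213.] [ 380. -660.   65.]
hub_a 0.79 [227. 214.] [390. -88.  65.]
peg_a 0.71 [286. 191.] [ 462. -288.   62.]
peg_a 0.7 [218. 206.] [418. -59.  62.]
peg_a 0.58 [181. 191.] [470.  65.  62.]
peg_a 0.56 [401. 222.] [ 348. -665.   62.]
scrap_bin 0.66 [118. 173.] [546. 291.   0.]
scrap_bin 0.64 [277. 202.] [ 431. -260.    0.]
side cam [261. 815. 811.]
block_a 0.82 [284. 237.] [373. -74.  -0.]
block_a 0.74 [239. 266.] [488.  84.  -0.]
block_a 0.69 [277. 205.] [ 427. -247.    0.]
block_a 0.5 [303. 153.] [ 376. -672.    0.]
hub_a 0.73 [304. 143.] [ 371. -651.   65.]
hub_a 0.68 [277. 190.] [ 427. -251.   65.]
hub_a 0.62 [236. 252.] [493.  89.  65.]
hub_a 0.57 [278. 221.] [396. -79.  65.]
peg_a 0.95 [249. 246.] [462.  54.  62.]
peg_a 0.84 [269. 226.] [421. -48.  62.]
peg_a 0.66 [309. 140.] [ 351. -686.   62.]
peg_a 0.62 [275. 187.] [ 442. -277.   62.]
scrap_bin 0.82 [197. 319.] [548. 290.   0.]
{'time_s': np.float64(0.5), 'joints': array([-1.451,  0.313,  1.498,  0.   ,  1.331, -0.223]), 'dq': array([-0.   ,  0.   ,  0.001,  0.003,  0.   ,  0.001]), 'tau': array([-1.0000e-03, -4.1193e+01, -2.5977e+01, -0.0000e+00,  1.0000e-03,
        0.0000e+00]), 'eef_pos': array([ 176.46 , -494.448,  196.764]), 'ee_rot': array([-0.   ,  0.985,  0.171,  0.   ]), 'force': array([-0.025,  0.127,  0.762]), 'wrist_torque': array([ 0.02 , -0.005,  0.016]), 'grip_force': np.float64(0.0), 'grip_width': np.float64(0.999)}
```

View pics/top0.png

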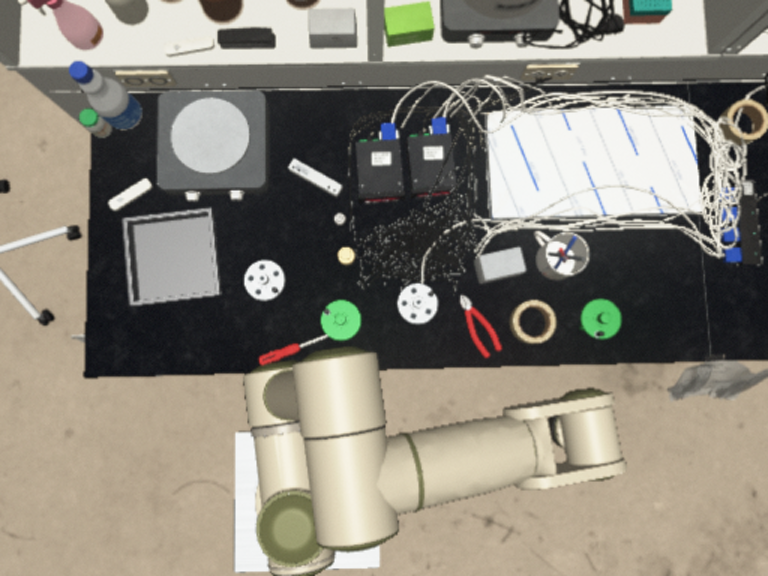

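View pics/side0.png

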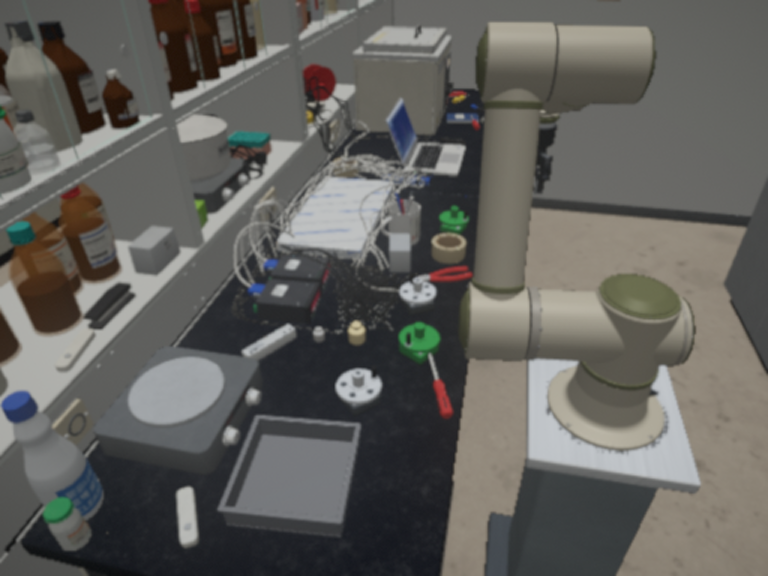

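```bash
python3 - <<'E'
from h import *
C={n:ctrl.capture(n) for n in('top','side')}
tiles=[]
for n,c in C.items():
    for (x,y) in ((487,87),(424,-255)):
        u=pix(c,(x,y,46)).round().astype(int)
        l,t=u-22
        im=c['img'][t:t+44,l:l+44,::-1]
        tiles.append(cv2.resize(np.ascontiguousarray(im),(396,296) if 0 else (290,290),interpolation=cv2.INTER_CUBIC)); print(n,l,t)
        g=im.min(2); m=(g>110).astype(np.uint8)
        k,lab,st,ce=cv2.connectedComponentsWithStats(m); i=1+np.argmax(st[1:,4])
        pts=cv2.findNonZero((lab==i).astype(np.uint8)); e=cv2.fitEllipse(cv2.convexHull(pts))
        o=np.array(e[0])+[l,t]; print('ell',np.round(o,1),np.round(e[1],1),np.round(at(c,o,46),1))
    for q,z in(('hub_a',65),('peg_a',62)):
        for r in ctrl.landmark_of(q,c)[:5]: print(q,round(r['score'],2),np.round(r['point'],1),np.round(at(c,r['point'],z)))
cv2.imwrite('pics/crop1.png',np.vstack([np.hstack(tiles[:2]),np.hstack(tiles[2:])]))
E
```

```text
top 153 165
ell [175.8 186.4] [26.8 27.3] [487.6  84.   46. ]
top 255 181
ell [278.5 198.9] [27.  34.9] [ 437.2 -261.3   46. ]
hub_a 0.69 [225.1 211.2] [399. -81.  65.]
hub_a 0.63 [275.8 201.2] [ 428. -251.   65.]
hub_a 0.61 [174.1 188.1] [480.  87.  65.]
hub_a 0.21 [182.3 191.4] [468.  60.  65.]
peg_a 0.92 [214.4 204.9] [421. -46.  62.]
peg_a 0.74 [399.8 221.5] [ 351. -662.   62.]
peg_a 0.68 [287.  195.1] [ 448. -289.   62.]
peg_a 0.68 [180.5 190.1] [473.  66.  62.]
side 216 234
ell [238.6 257.1] [23.1 30.2] [485.7  89.9  46. ]
side 256 172
ell [278.9 192.7] [18.7 25.3] [ 423.4 -263.9   46. ]
hub_a 0.87 [276.7 188.2] [ 432. -264.   65.]
hub_a 0.77 [278.3 219. ] [396. -88.  65.]
hub_a 0.74 [237.  251.5] [491.  87.  65.]
hub_a 0.56 [303.2 141.8] [ 377. -660.   65.]
peg_a 0.7 [274.5 184.1] [ 446. -294.   62.]
peg_a 0.68 [251.1 245.6] [456.  51.  62.]
peg_a 0.6 [269.  226.4] [420. -48.  62.]
peg_a 0.59 [309.4 142.1] [ 349. -669.   62.]
```

View pics/crop1.png

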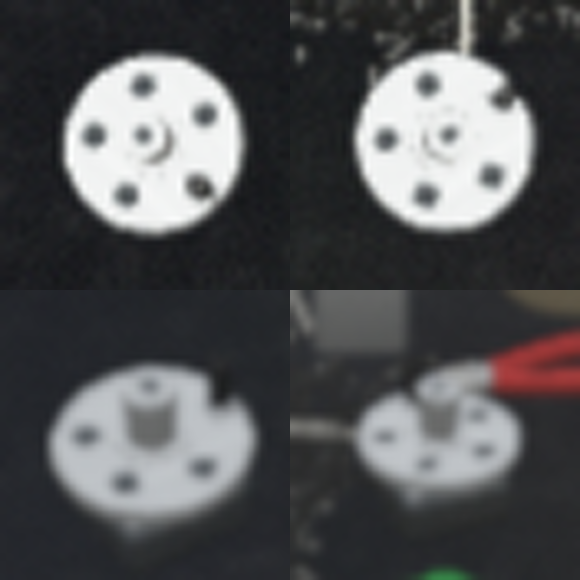

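```bash
python3 - <<'E'
from h import *
C={n:ctrl.capture(n) for n in('top','side')}
c=C['top']
from scipy.optimize import least_squares
for nm,hub,peg,x0 in(('W1',(176.2,186.7),(183.3,193.2),(487,85)),('W2',(278.5,202.2),(287.3,195.9),(424,-255))):
    h=at(c,hub,46); 
    print(nm,'disc top',np.round(h,1),'peg@76',np.round(at(c,peg,76)-h,1),'peg@46',np.round(at(c,peg,46)-h,1))
s=C['side']
l,t=216,234
for nm,px in(('W1 disc',(l+153/6.59,t+(440-290)/6.59)),('W2 disc',(256+(440-290)/6.59,172+(440-290)/6.59))): print(nm,np.round(at(s,px,46),1))
for nm,px in(('W1 pegtop',(l+220/6.59,t+(372-290)/6.59)),('W2 pegtop',(256+(412-290)/6.59,172+(378-290)/6.59))): print(nm,np.round(at(s,px,76),1))
E
```

```text
W1 disc top [486.5  82.8  46. ] peg@76 [-25.8 -27.8  30. ] peg@46 [-22.6 -23.7   0. ]
W2 disc top [ 426.  -260.9   46. ] peg@76 [ 17.8 -27.8  30. ] peg@46 [ 20.6 -30.4   0. ]
W1 disc [484.3  88.2  46. ]
W2 disc [ 421.5 -250.8   46. ]
W1 pegtop [456.8  69.4  76. ]
W2 pegtop [ 440.6 -265.3   76. ]
```

```bash
cat >> h.py <<'E'
def now():
    s=ctrl.sense(); w,x,y,z=s['ee_rot']; return np.array(s['eef_pos'],float), np.degrees(np.arctan2(2*(x*y+w*z),1-2*(y*y+z*z))), s
def plan(way,start=None):
    """way: (claw,x,y,z,yaw deg,rows); tool down (y axis = yaw-90); prints rows rounded to mm / 0.01 rad"""
    p,yaw,_=now()
    if start is not None: p,yaw=np.array(start[:3],float),start[3]
    out=[]
    for cl,x,y,z,yw,n in way:
        P0,Y0=p.copy(),yaw
        for i in range(1,n+1):
            g=P0+(np.array([x,y,z])-P0)*i/n; gy=Y0+(yw-Y0)*i/n
            a=np.radians(yaw); A=np.array([[np.cos(a),np.sin(a),0],[np.sin(a),-np.cos(a),0],[0,0,-1]])
            d=np.round(A.T@(g-p)/1000,3); r=np.round(np.radians(yaw-gy),2)
            p=p+A@d*1000; yaw=yaw-np.degrees(r)
            out.append([cl]+[float(v)+0. for v in d]+[0,0,float(r)+0.])
    for i in range(0,len(out),10): print(str(out[i:i+10]).replace(' ',''))
    if len(out)%10: print('PAD',10-len(out)%10)
    print('end',p.round(1),round(yaw,1))
E
python3 - <<'E'
from h import *
plan([(1,443,-311,130,-17,9),(1,443,-311,56,-17,2),])
plan([(1,443+.292*50,-311+.956*50,56,-17,5),(1,457.6,-263,56,-17,1),(1,457.6,-263,120,-17,2),(1,457.6,-263,220,-17,2)],(443,-311,56,-17))
E
```

```text
[[1,0.035,-0.009,0.007,0,0,0.07],[1,0.034,-0.012,0.008,0,0,0.07],[1,0.033,-0.014,0.007,0,0,0.07],[1,0.032,-0.016,0.008,0,0,0.07],[1,0.031,-0.019,0.007,0,0,0.08],[1,0.029,-0.02,0.008,0,0,0.07],[1,0.028,-0.023,0.007,0,0,0.07],[1,0.026,-0.025,0.007,0,0,0.07],[1,0.024,-0.027,0.008,0,0,0.07],[1,0.0,0.0,0.037,0,0,0.0]]
[[1,0.0,0.0,0.037,0,0,0.0]]
PAD 9
end [ 443.  -310.6   55.8] -17.0
[[1,0.0,-0.01,0.0,0,0,0.0],[1,0.0,-0.01,0.0,0,0,0.0],[1,0.0,-0.01,0.0,0,0,0.0],[1,0.0,-0.01,0.0,0,0,0.0],[1,0.0,-0.01,0.0,0,0,0.0],[1,0.0,0.0,0.0,0,0,0.0],[1,0.0,0.0,-0.032,0,0,0.0],[1,0.0,0.0,-0.032,0,0,0.0],[1,0.0,0.0,-0.05,0,0,0.0],[1,0.0,0.0,-0.05,0,0,0.0]]
end [ 457.6 -263.2  220. ] -17.0
```

send_rows:
  targets:
    - [1, 0.035, -0.009, 0.007, 0, 0, 0.07]
    - [1, 0.034, -0.012, 0.008, 0, 0, 0.07]
    - [1, 0.033, -0.014, 0.007, 0, 0, 0.07]
    - [1, 0.032, -0.016, 0.008, 0, 0, 0.07]
    - [1, 0.031, -0.019, 0.007, 0, 0, 0.08]
    - [1, 0.029, -0.02, 0.008, 0, 0, 0.07]
    - [1, 0.028, -0.023, 0.007, 0, 0, 0.07]
    - [1, 0.026, -0.025, 0.007, 0, 0, 0.07]
    - [1, 0.024, -0.027, 0.008, 0, 0, 0.07]
    - [1, 0, 0, 0.037, 0, 0, 0]

```text
time_s: 2.15
eef_pos: [445.5, -310.2, 93.8]
ee_rot: [0.001, 0.989, -0.147, 0.002]
force: [-0.3, -0.9, -0.3]
grip_width: 0.005
grip_force: 0.0
```

```bash
python3 - <<'E'
from h import *
p,y,s=now(); print(p.round(1),y,s['time_s'],s['grip_width'])
c=ctrl.capture('side'); u=pix(c,(435,-280,60)).round().astype(int); save(c,'s1.png',(u[0]-50,u[1]-60,100,90),5)
c=ctrl.capture('top'); u=pix(c,(435,-280,60)).round().astype(int); save(c,'t1.png',(u[0]-50,u[1]-45,100,90),5)
for n in(1,):
    a=cv2.imread('pics/s1.png');b=cv2.imread('pics/t1.png'); cv2.imwrite('pics/m1.png',cv2.resize(np.hstack([a,b]),(800,360)))
E
```

```text
[ 445.5 -310.2   93.8] -16.902444813902456 2.15 0.005292827357213753
```

View pics/m1.png

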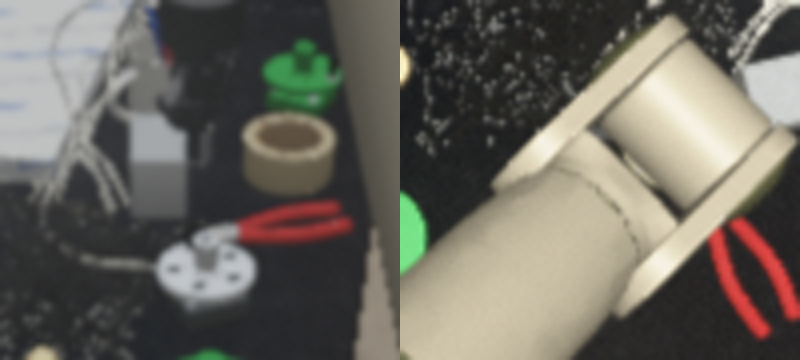

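send_rows:
  targets:
    - [1, -0.002, 0, 0.037, 0, 0, 0]
    - [1, 0, 0, 0, 0, 0, 0]
    - [1, 0, -0.005, 0, 0, 0, 0]
    - [1, 0, -0.005, 0, 0, 0, 0]
    - [1, 0, -0.006, 0, 0, 0, 0]
    - [1, 0, -0.008, 0, 0, 0, 0]
    - [1, 0, -0.01, 0, 0, 0, 0]
    - [1, 0, -0.012, 0, 0, 0, 0]
    - [1, 0, -0.012, 0, 0, 0, 0]
    - [1, 0, 0, 0, 0, 0, 0]

```text
time_s: 3.5
eef_pos: [458.4, -253.7, 55.8]
ee_rot: [-0.0, 0.989, -0.147, -0.0]
force: [-0.1, -0.1, 0.3]
grip_width: 0.001
grip_force: 0.0
```

```bash
python3 - <<'E'
from h import *
p,y,s=now(); print(p.round(1),y,s['time_s'],s['force'])
c=ctrl.capture('side'); save(c,'s2.png',(228,132,100,90),8)
for r in ctrl.landmark_of('peg_a',c)[:5]: print(round(r['score'],2),np.round(r['point'],1),np.round(at(c,r['point'],62)))
E
```

```text
[ 458.4 -253.7   55.8] -16.952141533315217 3.5 [-0.09794548 -0.10316967  0.28397156]
0.79 [249.7 247.1] [459.  58.  62.]
0.73 [310.8 141.4] [ 344. -677.   62.]
0.66 [275.2 184.3] [ 443. -294.   62.]
0.63 [269.5 222.5] [422. -68.  62.]
```

View pics/s2.png

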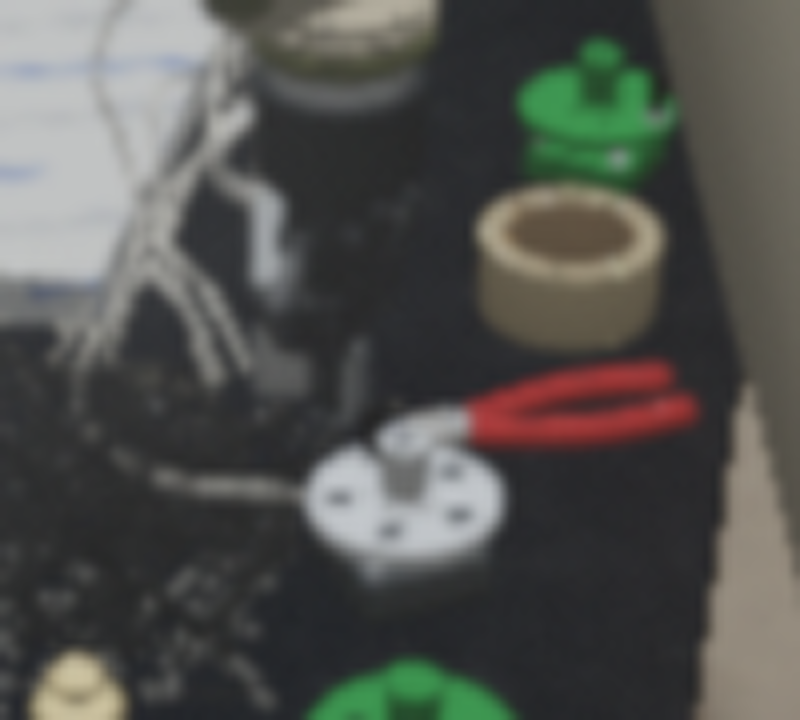

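```bash
python3 - <<'E'
from h import *
c=ctrl.capture('side')
f=lambda X:((pix(c,X)-[228,132])*8).round()
p,y,s=now(); print(p,s['time_s'])
for X in(p,p+[0,0,80],(425,-258,46),(425,-258,78),(425,-258,0),(445,-288,76)): print(np.round(X),f(X))
print(np.abs(c['img'].astype(int)-0).mean())
save(c,'s3.png',(228,132,100,90),8)
E
```

```text
[ 458.14055407 -254.79635634   55.81799462] 3.65
[ 458. -255.   56.] [330. 471.]
[ 458. -255.  136.] [332. 325.]
[ 425 -258   46] [401. 493.]
[ 425 -258   78] [403. 436.]
[ 425 -258    0] [399. 572.]
[ 445 -288   76] [371. 399.]
96.90929497612848
```

View pics/s3.png

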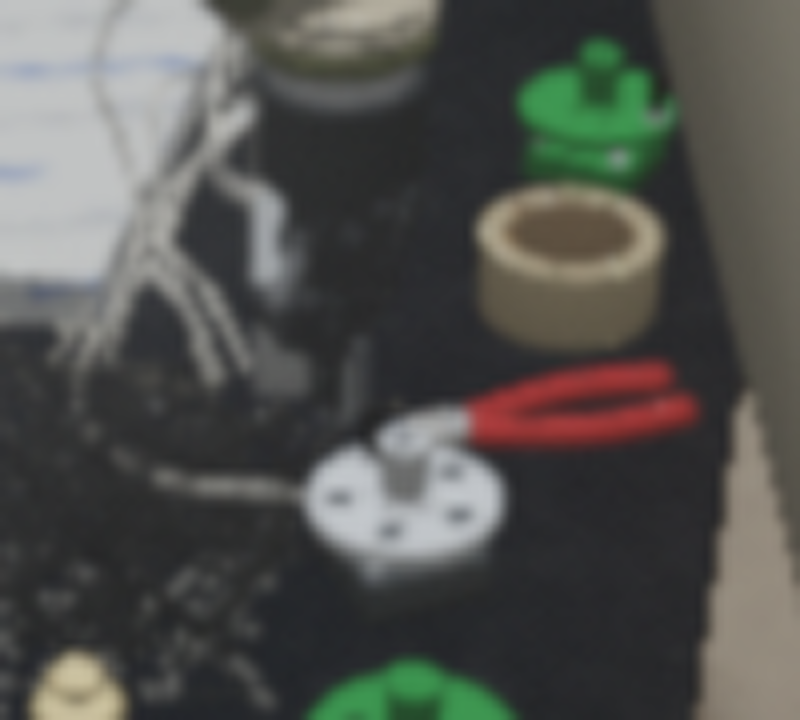

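```bash
python3 - <<'E'
from h import *
a=cv2.imread('pics/s2.png');b=cv2.imread('pics/s3.png');print('s2-s3',np.abs(a.astype(int)-b).max())
c=ctrl.capture('side'); d=ctrl.capture('top'); save(d,'t3.png',None,1)
f=lambda X:((pix(c,X)-[228,132])*8).round()
for X in((443,-311,56),(443,-311,136),(445,-310,94),(458,-254,56)): print(X,f(X))
print({k:v for k,v in c.items() if k not in('img','R','t','camera_matrix')}, ctrl.sense()['time_s'])
im=c['img'][132:222,228:328,::-1]; x=cv2.resize(np.ascontiguousarray(im),None,fx=8,fy=8,interpolation=cv2.INTER_CUBIC)
x=np.clip(x.astype(float)*2.5,0,255).astype(np.uint8)[200:620,100:600]; cv2.imwrite('pics/s4.png',x)
E
```

```text
s2-s3 35
(443, -311, 56) [383. 409.]
(443, -311, 136) [386. 265.]
(445, -310, 94) [380. 343.]
(458, -254, 56) [330. 472.]
{'k1': -0.030825173117517892, 'shot': 11} 3.75
```

View pics/s4.png

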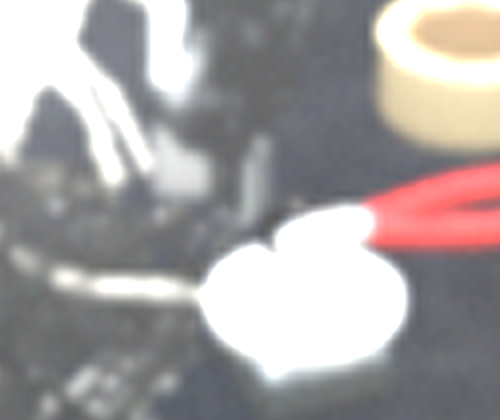

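```bash
python3 - <<'E'
from h import *
c=ctrl.capture('side')
a=cv2.resize(cv2.imread('pics/side0.png'),(512,384),interpolation=cv2.INTER_AREA)
d=np.abs(a.astype(int)-cv2.resize(cv2.resize(c['img'][:,:,::-1],None,fx=1.5,fy=1.5,interpolation=cv2.INTER_CUBIC),(512,384),interpolation=cv2.INTER_AREA)).max(2)
b=d[150:206,250:300]
for i,r in enumerate(b): print(150+i,''.join(' ' if v<14 else '.' if v<30 else '#' for v in r))
print(ctrl.sense()['time_s'], pix(c,(458,-254,56)))
for r in ctrl.boxes_of('block_a',c)[:4]: print(r)
E
```

```text
150          #####################.                   
151          #####################.                   
152          .####################.                   
153          .####################.                   
154           .###################.                   
155            .##################                    
156             #################.                    
157             .################.                    
158             .################.                    
159             .################.                    
160             .################.                    
161             ################.                     
162             ###############.                      
163             #############..                       
164             .############.                        
165             .############                         
166             .############                         
167             .###########.                         
168          ... .##########.                         
169          .#...##########.                         

[... 1527 characters left out ...]
            
198                                                   
199                                                   
200                                                   
201                                                   
202                                                   
203                                                   
204                                                   
205                                                   
3.8 [269.29711995 190.96618716]
{'extent': [224.1, 244.9, 27.9, 32.4], 'score': 0.86}
{'extent': [264.4, 183.7, 23.7, 25.5], 'score': 0.72}
{'extent': [295.5, 137.2, 13.4, 16.4], 'score': 0.69}
{'extent': [267.9, 218.2, 25.0, 22.9], 'score': 0.62}
```

```bash
python3 - <<'E'
from h import *
c=ctrl.capture('side')
g=cv2.cvtColor(c['img'],cv2.COLOR_RGB2GRAY)
print('now gray'); 
for i in range(170,200): print(i,' '.join('%3d'%v for v in g[i,258:296]))
print(pix(c,(176.5,-494.4,196.8)),pix(c,(176.5,-494.4,270)))
a=cv2.resize(cv2.imread('pics/side0.png'),(512,384),interpolation=cv2.INTER_AREA)
d=np.abs(a.astype(int)-c['img'][:,:,::-1]).max(2)
for i,r in enumerate(d[70:140,335:385]): print(70+i,''.join(' ' if v<18 else '.' if v<35 else '#' for v in r))
print(ctrl.sense()['joints'])
E
```

```text
now gray
170  48  49  55  67  73  67  58  54  51  49  47  48  45  43  42  42  41  44  45  44  44  44  45  46  45  45  45  43  44  53  72  82  85  87  88  89  90  91
171  51  50  51  55  58  55  50  47  46  45  44  46  44  42  41  42  43  45  45  46  46  45  45  44  46  44  44  43  43  48  63  76  83  85  87  88  88  89
172  60  59  63  58  53  50  47  43  43  43  44  47  45  43  42  42  44  46  46  46  45  44  44  43  43  43  44  43  42  44  52  66  76  82  85  86  87  88
173  72  69  79  72  57  49  46  44  43  43  45  45  43  44  46  47  45  45  45  45  45  44  43  43  43  43  43  43  43  43  45  53  63  72  79  82  84  85
174  90  76  88  86  70  55  46  45  43  43  43  44  43  46  57  59  51  44  44  44  44  44  43  42  42  42  43  43  43  44  44  46  51  57  65  72  76  79
175 101  83  90  93  85  69  58  53  47  44  42  43  45  50  59  64  53  44  43  43  44  44  41  42  42  42  43  43  44  44  44  44  45  48  51  57  59  63
176 111  96  92  95  93  86  80  73  60  49  43  43  49  60  65  67  54  45  41  43  42  42  43  42  41  42  42  42  42  43  43  44  45  45  45  47  47  49
[... 6863 characters left out ...]
              .        ....                        
130             ..                                    
131           .. ..                                   
132           .....  ...                              
133           ......  ..                              
134           ......  ..                              
135           . .....                                 
136            ......                                 
137           .......                                 
138           .......                                 
139           ........                                
[-7.31422657e-01  4.67186953e-01  1.67440707e+00 -1.22197681e-05
  1.00000761e+00  1.13691482e+00]
```

```bash
python3 - <<'E'
from h import *
c=ctrl.capture('side')
u=pix(c,(435,-280,60)).round().astype(int); l,t=u-[50,60]
a=cv2.resize(cv2.imread('pics/side0.png'),(512,384),interpolation=cv2.INTER_AREA)[t:t+90,l:l+100]
s=cv2.resize(cv2.imread('pics/s1.png'),(100,90),interpolation=cv2.INTER_AREA)
d=np.abs(a.astype(int)-s).max(2)
for i,r in enumerate(d[10:75,20:75]): print(t+10+i,''.join(' ' if v<10 else '.' if v<25 else '#' for v in r))
print('col0',l+20,'pred then',pix(c,(445.5,-310.2,93.8)),pix(c,(445.5,-310.2,167)))
n=c['img'][t:t+90,l:l+100,::-1]; d=np.abs(a.astype(int)-n).max(2)
for i,r in enumerate(d[10:75,20:75]): print(t+10+i,''.join(' ' if v<10 else '.' if v<25 else '#' for v in r))
E
```

```text
137                     ##############.                    
138                     .#############.                    
139                      .############.                    
140                       ############                     
141                       .###########                     
142                       .###########   ..                
143                       .##########.   .                 
144                       ###########.                     
145                       ###########.                     
146                       .##########.                     
147                       ...########.                     
148                        ..########.                     
149                        ..########.                     
150                    .....#########.                     
151                   .##...#########.                     
152                   .##############.                     
153                   .##############.                     
154                    ##############.                     
155                 
[... 6018 characters left out ...]
                                    
190                                                        
191                                                        
192                                                        
193                                                        
194                                                        
195                                                        
196                                                        
197                                                        
198                                                        
199                                                        
200                                                        
201
```

send_rows:
  targets:
    - [1, -0.005, -0.016, 0, 0, 0, 0]
    - [1, -0.005, -0.016, 0, 0, 0, 0]
    - [1, -0.005, -0.016, 0, 0, 0, 0]
    - [1, -0.008, 0.002, 0, 0, 0, 0]
    - [1, -0.008, 0.002, 0, 0, 0, 0]
    - [1, -0.008, 0.003, 0, 0, 0, 0]
    - [1, -0.008, 0.003, 0, 0, 0, 0]
    - [1, 0, 0, 0, 0, 0, 0]
    - [1, 0, 0, 0, 0, 0, 0]
    - [1, 0, 0, 0, 0, 0, 0]

```text
time_s: 5.2
eef_pos: [424.5, -204.6, 55.8]
ee_rot: [0.0, 0.989, -0.148, 0.0]
force: [0.2, -0.3, -0.5]
grip_width: 0.006
grip_force: 0.0
```

```bash
python3 - <<'E'
from h import *
p,y,s=now(); print(p.round(1),y,s['time_s'],s['force'],s['grip_width'])
c=ctrl.capture('side')
f=lambda X:((pix(c,X)-[228,132])*8).round()
for X in(p,p+[0,0,73]): print(f(X))
im=c['img'][132:222,228:328,::-1]; x=cv2.resize(np.ascontiguousarray(im),None,fx=8,fy=8,interpolation=cv2.INTER_CUBIC)[100:700]
x=np.clip(255*(x/255.)**.6,0,255).astype(np.uint8); u=f(p)-[0,100]; cv2.drawMarker(x,(int(u[0]),int(u[1])),(0,0,255),0,12,1); cv2.imwrite('pics/s5.png',x)
E
```

```text
[ 424.5 -204.6   55.8] -17.02331288102568 5.2 [ 0.20355331 -0.27356241 -0.53073279] 0.005940919178966208
[383. 542.]
[386. 407.]
```

View pics/s5.png

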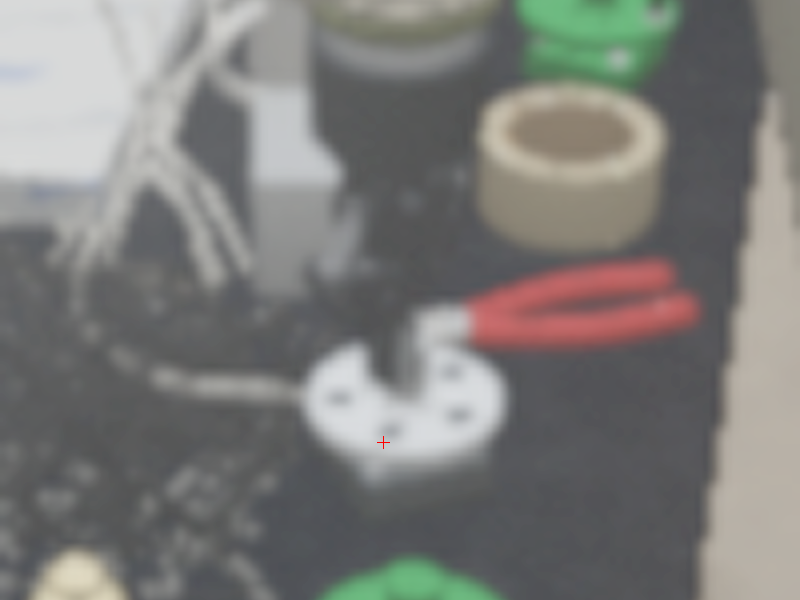

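```bash
python3 - <<'E'
from h import *
plan([(1,424.5,-204.6,118,-17,2),(1,440,-321,118,-17,4),(1,440,-321,40,-17,3),(1,440,-321,40,-17,1)])
E
```

```text
[[1,0.0,0.0,-0.031,0,0,0.0],[1,0.0,0.0,-0.031,0,0,0.0],[1,0.012,0.027,0.0,0,0,0.0],[1,0.012,0.026,0.0,0,0,0.0],[1,0.013,0.027,0.0,0,0,0.0],[1,0.012,0.027,0.0,0,0,0.0],[1,0.0,0.0,0.026,0,0,0.0],[1,0.0,0.0,0.026,0,0,0.0],[1,0.0,0.0,0.026,0,0,0.0],[1,0.0,0.0,0.0,0,0,0.0]]
end [ 440.  -321.2   39.8] -17.0
```

send_rows:
  targets:
    - [1, 0, 0, -0.031, 0, 0, 0]
    - [1, 0, 0, -0.031, 0, 0, 0]
    - [1, 0.012, 0.027, 0, 0, 0, 0]
    - [1, 0.012, 0.026, 0, 0, 0, 0]
    - [1, 0.013, 0.027, 0, 0, 0, 0]
    - [1, 0.012, 0.027, 0, 0, 0, 0]
    - [1, 0, 0, 0.026, 0, 0, 0]
    - [1, 0, 0, 0.026, 0, 0, 0]
    - [1, 0, 0, 0.026, 0, 0, 0]
    - [1, 0, 0, 0, 0, 0, 0]

```text
time_s: 6.5
eef_pos: [439.2, -320.3, 38.4]
ee_rot: [-0.001, 0.989, -0.148, -0.001]
force: [-0.5, -0.5, -0.4]
grip_width: 0.002
grip_force: 0.0
```

```bash
python3 - <<'E'
from h import *
p,y,s=now(); print(p.round(1),s['time_s'],s['force'].round(1) if hasattr(s['force'],'round') else s['force'])
C={n:ctrl.capture(n) for n in('side','top')}
for n,c in C.items():
    np.save(n+'_ref.npy',c['img'])
    for q,z in(('peg_a',62),('hub_a',65)):
        for r in ctrl.landmark_of(q,c)[:5]: print(n,q,round(r['score'],2),np.round(r['point'],1),np.round(at(c,r['point'],z)))
c=C['side']
a=cv2.resize(cv2.imread('pics/side0.png'),(512,384),interpolation=cv2.INTER_AREA)[155:205,250:310]
d=np.abs(a.astype(int)-c['img'][155:205,250:310,::-1]).max(2)
for i,r in enumerate(d): print(155+i,''.join(' ' if v<10 else '.' if v<25 else '#' for v in r))
print(pix(c,p))
E
```

```text
[ 439.2 -320.3   38.4] 6.5 [-0.5 -0.5 -0.4]
side peg_a 0.95 [253.3 245.2] [450.  48.  62.]
side peg_a 0.61 [269.5 222.5] [422. -68.  62.]
side peg_a 0.47 [308.7 140.5] [ 354. -684.   62.]
side hub_a 0.7 [235.2 250. ] [498.  82.  65.]
side hub_a 0.64 [277.5 218.9] [399. -88.  65.]
side hub_a 0.56 [302.9 141.8] [ 378. -660.   65.]
side hub_a 0.55 [276.4 187. ] [ 434. -272.   65.]
top peg_a 0.92 [180.9 191.6] [468.  65.  62.]
top peg_a 0.62 [215.4 208.3] [409. -49.  62.]
top peg_a 0.6 [402.9 222.9] [ 346. -672.   62.]
top hub_a 0.91 [227.  213.3] [392. -88.  65.]
top hub_a 0.9 [174.1 188.7] [478.  87.  65.]
155                      #########.                            .
156                      #########.                            .
157                      #########                              
158                     .#########.                             
159                      #########.                             
160                      ########..                             
161                     .########.                              
162                    .########.
[... 2089 characters left out ...]
                      
195                                                            .
196                                                            .
197                                                           ..
198                                                           .#
199                                                          .##
200                                                          .##
201                                                          .##
202                                                          .##
203                                                         ..##
204                                                         ..##
[277.19773317 185.71045258]
```

send_rows:
  targets:
    - [1, 0.001, -0.008, 0, 0, 0, 0]
    - [1, 0, -0.006, 0, 0, 0, 0]
    - [1, 0, -0.005, 0, 0, 0, 0]
    - [1, 0, -0.005, 0, 0, 0, 0]
    - [1, 0, -0.005, 0, 0, 0, 0]
    - [1, 0, -0.006, 0, 0, 0, 0]
    - [1, 0, -0.008, 0, 0, 0, 0]
    - [1, 0, -0.009, 0, 0, 0, 0]
    - [1, 0, -0.009, 0, 0, 0, 0]
    - [1, 0, 0, 0, 0, 0, 0]

```text
time_s: 8.05
eef_pos: [458.8, -262.5, 39.8]
ee_rot: [-0.0, 0.989, -0.148, -0.0]
force: [0.3, -0.3, -0.4]
grip_width: 0.0
grip_force: 0.0
```

```bash
cat > look.py <<'E'
from h import *
import sys
p,y,s=now(); print(p.round(1),s['time_s'],np.round(s['force'],1),np.round(s['grip_width'],3))
ref=np.load('side_ref.npy')
for k in range(int(sys.argv[1])):
    c=ctrl.capture('side'); np.save(f'side_{s["time_s"]:.2f}_{k}.npy',c['img'])
    d=np.abs(ref.astype(int)-c['img']).max(2)[176:208,258:302]
    for i,r in enumerate(d): print(176+i,''.join(' ' if v<12 else '.' if v<25 else '#' for v in r), ''.join(' ' if v>120 else '.' if v>70 else '#' for v in c['img'][176+i,258:302].min(1)))
    for q in('peg_a','hub_a'):
        for r in ctrl.landmark_of(q,c)[:5]: print(q,round(r['score'],2),np.round(r['point'],1))
E
python3 look.py 1
```

```text
[ 458.8 -262.5   39.8] 8.05 [ 0.3 -0.3 -0.4] 0.0
176    .###########.     ##.                     ....########################################
177     .##########     .##.                     ....########################################
178      .#########   ...##                      ......######################################
179        .#####..    ..#.                      ##......####################################
180         .####       .                        ##......#####..#############################
181          .... ..                             #############..#############################
182           .  ....                            #############..##########...################
183              ....                            #############..######....   ..##############
184               .#.                            #############..####..        .##############
185              ....                            #############..##..         ..##############
186             ...#.                            #############.##.          ..###############
187              
[... 1431 characters left out ...]
           ##############..  ..........################
203                                              ###############.........####################
204                                              ###############....#########################
205                                              ############################################
206                                              ############################################
207                                              ############################################
peg_a 0.75 [268.5 190.3]
peg_a 0.73 [251.2 244.7]
peg_a 0.69 [306.1 141.5]
peg_a 0.65 [267.2 223.4]
hub_a 0.94 [278.4 218.6]
hub_a 0.85 [237.  249.7]
hub_a 0.59 [279.  187.6]
```

send_rows:
  targets:
    - [1, 0, 0.002, 0, 0, 0, 0]
    - [1, 0, 0.004, -0.02, 0, 0, 0]
    - [1, 0, 0, -0.04, 0, 0, 0]
    - [1, 0, 0, -0.04, 0, 0, 0]
    - [1, 0, 0, -0.04, 0, 0, 0]
    - [1, 0, 0, 0, 0, 0, 0]
    - [1, 0, 0, 0, 0, 0, 0]
    - [1, 0, 0, 0, 0, 0, 0]
    - [1, 0, 0, 0, 0, 0, 0]
    - [1, 0, 0, 0, 0, 0, 0]

```text
time_s: 9.45
eef_pos: [456.8, -268.8, 179.4]
ee_rot: [-0.0, 0.989, -0.148, -0.0]
force: [1.1, 0.5, -0.1]
grip_width: 0.001
grip_force: 0.0
```

```bash
python3 look.py 1; python3 - <<'E'
from h import *
c=ctrl.capture('side')
for a in range(-60,300,20):
    r=np.radians(a); print(a,pix(c,(425+36*np.cos(r),-258+36*np.sin(r),62)).round(1),end=' ')
E
```

```text
[ 456.8 -268.8  179.4] 9.45 [ 1.1  0.5 -0.1] 0.001
176                      ##.                     ................############################
177                     .##.                     ................############################
178                   . .#.                      ................############################
179                    ....                      ##..............############################
180                                              ##.............#############################
181                                              ####..######################################
182                 .                            #########################...################
183                                              #####################....   ..##############
184                                              ##################...        .##############
185                                              #################.          ..##############
186                .#.                           ################.           .###############
187            
[... 1776 characters left out ...]
                                            ############################################
207                                              ############################################
peg_a 0.92 [268.7 225.8]
peg_a 0.82 [251.1 247. ]
peg_a 0.69 [287.4 194. ]
peg_a 0.69 [308.5 141.4]
hub_a 0.97 [276.6 189.2]
hub_a 0.64 [238.4 251.3]
hub_a 0.64 [303.6 142.2]
hub_a 0.58 [281.2 219. ]
-60 [274.9 184.9] -40 [272.1 185.8] -20 [269.9 187.2] 0 [268.7 189. ] 20 [268.7 190.9] 40 [269.8 192.7] 60 [272.  194.2] 80 [274.9 195.3] 100 [278.3 195.7] 120 [281.7 195.4] 140 [284.7 194.4] 160 [286.8 193. ] 180 [287.9 191.1] 200 [287.8 189.2] 220 [286.6 187.4] 240 [284.4 186. ] 260 [281.5 185. ] 280 [278.2 184.6]
```

```bash
python3 - <<'E'
from h import *
plan([(1,426,66,170,-17,7),(1,426,66,40,-17,3)])
E
```

```text
[[1,-0.018,-0.044,0.001,0,0,0.0],[1,-0.018,-0.045,0.002,0,0,0.0],[1,-0.019,-0.044,0.001,0,0,0.0],[1,-0.018,-0.045,0.002,0,0,0.0],[1,-0.018,-0.044,0.001,0,0,0.0],[1,-0.018,-0.045,0.001,0,0,0.0],[1,-0.019,-0.044,0.002,0,0,0.0],[1,0.0,0.0,0.043,0,0,0.0],[1,0.0,0.0,0.043,0,0,0.0],[1,0.0,0.0,0.044,0,0,0.0]]
end [425.6  66.   39.7] -17.0
```

send_rows:
  targets:
    - [1, -0.018, -0.044, 0.001, 0, 0, 0]
    - [1, -0.018, -0.045, 0.002, 0, 0, 0]
    - [1, -0.019, -0.044, 0.001, 0, 0, 0]
    - [1, -0.018, -0.045, 0.002, 0, 0, 0]
    - [1, -0.018, -0.044, 0.001, 0, 0, 0]
    - [1, -0.018, -0.045, 0.001, 0, 0, 0]
    - [1, -0.019, -0.044, 0.002, 0, 0, 0]
    - [1, 0, 0, 0.043, 0, 0, 0]
    - [1, 0, 0, 0.043, 0, 0, 0]
    - [1, 0, 0, 0.044, 0, 0, 0]

```text
time_s: 10.9
eef_pos: [425.7, 66.1, 38.8]
ee_rot: [-0.0, 0.989, -0.148, 0.001]
force: [0.9, -0.3, 0.4]
grip_width: 0.006
grip_force: 0.0
```

```bash
python3 - <<'E'
from h import *
p,y,s=now(); print(p.round(1),y,s['time_s'],np.round(s['force'],1))
c=ctrl.capture('side'); np.save('side_ref.npy',c['img']); print(pix(c,p),pix(c,p+[0,0,26]))
for q,z in(('peg_a',62),('hub_a',65)):
    for r in ctrl.landmark_of(q,c)[:5]: print(q,round(r['score'],2),np.round(r['point'],1),np.round(at(c,r['point'],z)))
for a in range(160,360,20):
    r=np.radians(a); print(a,pix(c,(486+36*np.cos(r),84+36*np.sin(r),62)).round(1),end=' ')
a=cv2.resize(cv2.imread('pics/side0.png'),(512,384),interpolation=cv2.INTER_AREA)[220:275,215:280]
d=np.abs(a.astype(int)-c['img'][220:275,215:280,::-1]).max(2)
for i,r in enumerate(d): print(220+i,''.join(' ' if v<12 else '.' if v<25 else '#' for v in r))
E
```

```text
[425.7  66.1  38.8] -17.005612674796513 10.9 [ 0.9 -0.3  0.4]
[259.94891861 256.1357927 ] [259.88910058 249.89727383]
peg_a 0.9 [250.2 243.3] [461.  41.  62.]
peg_a 0.69 [267.3 222.7] [429. -65.  62.]
peg_a 0.54 [287.5 193.5] [ 388. -243.   62.]
hub_a 0.98 [279.3 220.1] [392. -83.  65.]
hub_a 0.81 [235.3 253.6] [493.  96.  65.]
hub_a 0.59 [277.3 188.2] [ 430. -265.   65.]
160 [248.9 256.4] 180 [250.6 253.6] 200 [250.8 250.6] 220 [249.6 247.8] 240 [247.2 245.6] 260 [243.8 244.1] 280 [239.8 243.5] 300 [235.7 243.9] 320 [232.  245.3] 340 [229.  247.4] 220                                             ..#.   .######       
221                                                   .#######       
222                                                   #######.       
223                                                   #######.       
224                                                .  #######        
225                                      ...       .. #######        
226                                      .##.         #######        
227                                     .###.         .
[... 2538 characters left out ...]
                                                                  
265                                                                  
266                                                                  
267                                                                  
268                                                                  
269                                                                  
270                                                                  
271                                                                  
272                                                                  
273                                                                  
274
```

send_rows:
  targets:
    - [1, 0.009, 0, 0, 0, 0, 0]
    - [1, 0.007, 0, 0, 0, 0, 0]
    - [1, 0.005, 0, 0, 0, 0, 0]
    - [1, 0.005, 0, 0, 0, 0, 0]
    - [1, 0.005, 0, 0, 0, 0, 0]
    - [1, 0.006, 0, 0, 0, 0, 0]
    - [1, 0.007, 0, 0, 0, 0, 0]
    - [1, 0.008, 0, 0, 0, 0, 0]
    - [1, 0.009, 0, 0, 0, 0, 0]
    - [1, 0, 0, 0, 0, 0, 0]

```text
time_s: 12.3
eef_pos: [484.6, 47.9, 39.7]
ee_rot: [0.0, 0.989, -0.148, 0.0]
force: [-0.0, 0.1, 0.2]
grip_width: -0.003
grip_force: 0.0
```

```bash
cat > look1.py <<'E'
from h import *
p,y,s=now(); print(p.round(1),s['time_s'],np.round(s['force'],1),np.round(s['grip_width'],3))
ref=np.load('side_ref.npy')
c=ctrl.capture('side')
d=np.abs(ref.astype(int)-c['img']).max(2)[236:278,215:262]
for i,r in enumerate(d): print(236+i,''.join(' ' if v<12 else '.' if v<25 else '#' for v in r), ''.join(' ' if v>120 else '.' if v>70 else '#' for v in c['img'][236+i,215:262].min(1)))
for q in('peg_a','hub_a'):
    for r in ctrl.landmark_of(q,c)[:5]: print(q,round(r['score'],2),np.round(r['point'],1))
E
python3 look1.py
```

```text
[484.6  47.9  39.7] 12.3 [-0.   0.1  0.2] -0.003
236                             .##. #####.##.      #############################.#################
237                             .### .###...   .    #############################..################
238                             .###. .#..          #############################.#################
239                             .###.               #############################.#################
240                             .##.                #############################.#################
241                             ###                 #############################.#################
242                            .##.                 ###############################################
243                             ..                . ###############################################
244                       ..                      . ###############################################
245                     ..                        . ######################.......##################
246                     ..                        .
[... 2598 characters left out ...]
   ###############################################
273                                                 ###############################################
274                                                 ###############################################
275                                                 ###############################################
276                                                 ###############################################
277                                                 ###############################################
peg_a 0.73 [286.6 193. ]
peg_a 0.63 [239.6 242.2]
peg_a 0.56 [271.4 222.7]
hub_a 0.73 [276.5 189.4]
hub_a 0.56 [237.4 251.5]
hub_a 0.45 [239.8 267.3]
```

send_rows:
  targets:
    - [1, -0.004, 0, 0, 0, 0, 0]
    - [1, -0.006, 0, 0, 0, 0, 0]
    - [1, 0, 0, -0.04, 0, 0, 0]
    - [1, 0, 0, -0.05, 0, 0, 0]
    - [-1, 0, 0, -0.03, 0, 0, 0.14]
    - [-1, 0, 0, 0, 0, 0, 0.14]
    - [-1, 0, 0, 0, 0, 0, 0.14]
    - [-1, 0, 0, 0, 0, 0, 0.14]
    - [-1, 0, 0, 0, 0, 0, 0]
    - [-1, 0, 0, 0, 0, 0, 0]

```text
time_s: 13.7
eef_pos: [474.1, 51.1, 159.8]
ee_rot: [0.0, 0.91, -0.414, -0.0]
force: [0.7, -0.7, -0.7]
grip_width: 1.0
grip_force: 0.0
```

```bash
python3 look1.py; python3 - <<'E'
from h import *
p,y,s=now(); print(y)
c=ctrl.capture('side'); np.save('side_up.npy',c['img'])
save(c,'w1.png',(200,170,120,112),6)
E
```

```text
[474.1  51.1 159.8] 13.7 [ 0.7 -0.7 -0.7] 1.0
236                                 .#####.##.      ###############################################
237                                  ####...   .    ###############################################
238                                   .#.           ###############################################
239                                                 ###############################################
240                                              .  ###############################################
241                                                 ###############################################
242                                                 ###############################################
243                                               . ###############################################
244                        .                      . ###############################################
245                     ..                        . ######################.......##################
246                     ..                        . ##
[... 2664 characters left out ...]
                                  ###############################################
274                                                 ###############################################
275                                                 ###############################################
276                                                 ###############################################
277                                                 ###############################################
peg_a 0.94 [237.9 243.9]
peg_a 0.76 [286.2 195.1]
peg_a 0.56 [271.9 224.3]
peg_a 0.51 [309.9 142.8]
hub_a 0.84 [237.9 251. ]
hub_a 0.84 [300.5 140.8]
hub_a 0.63 [277.8 218.8]
hub_a 0.6 [280.9 186.9]
-49.037900913490724
```

View pics/w1.png

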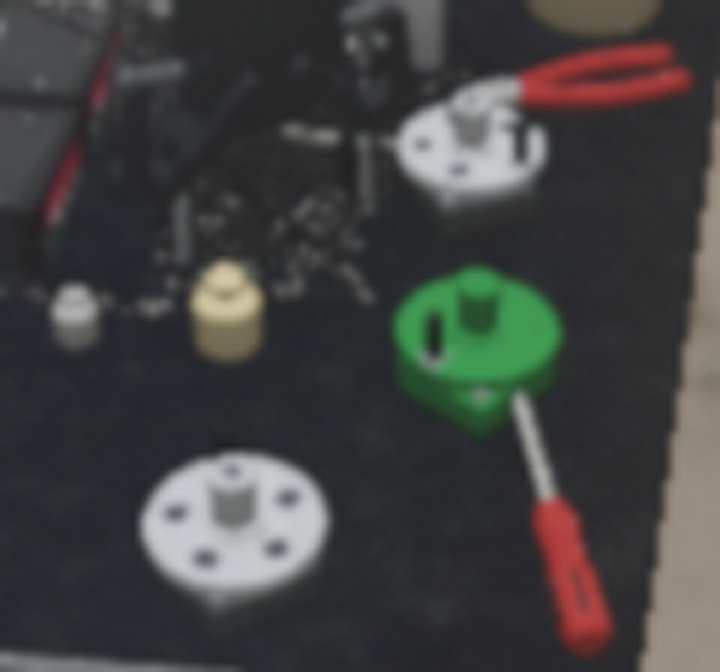

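```bash
python3 - <<'E'
from h import *
plan([(-1,487,85,155,-49,2),(-1,487,85,42,-49,5),(-1,487,85,42,-49,3)])
E
```

```text
[[-1,-0.009,-0.016,0.002,0,0,0.0],[-1,-0.008,-0.016,0.003,0,0,0.0],[-1,0.0,0.0,0.023,0,0,0.0],[-1,0.0,0.0,0.022,0,0,0.0],[-1,0.0,0.0,0.023,0,0,0.0],[-1,0.0,0.0,0.022,0,0,0.0],[-1,0.0,0.0,0.023,0,0,0.0],[-1,0.0,0.0,0.0,0,0,0.0],[-1,0.0,0.0,0.0,0,0,0.0],[-1,0.0,0.0,0.0,0,0,0.0]]
end [487.3  84.9  41.8] -49.1
```

send_rows:
  targets:
    - [-1, -0.009, -0.016, 0.002, 0, 0, 0]
    - [-1, -0.008, -0.016, 0.003, 0, 0, 0]
    - [-1, 0, 0, 0.023, 0, 0, 0]
    - [-1, 0, 0, 0.022, 0, 0, 0]
    - [-1, 0, 0, 0.023, 0, 0, 0]
    - [-1, 0, 0, 0.022, 0, 0, 0]
    - [-1, 0, 0, 0.023, 0, 0, 0]
    - [-1, 0, 0, 0, 0, 0, 0]
    - [-1, 0, 0, 0, 0, 0, 0]
    - [-1, 0, 0, 0, 0, 0, 0]

```text
time_s: 15.15
eef_pos: [488.0, 84.9, 42.7]
ee_rot: [-0.0, 0.91, -0.416, 0.001]
force: [-0.6, 0.8, 0.5]
grip_width: 0.998
grip_force: 0.0
```

```bash
cp side_up.npy side_ref.npy; python3 look1.py; python3 - <<'E'
from h import *
p,y,s=now()
c=ctrl.capture('side'); a=np.radians(y-90); yv=np.array([np.cos(a),np.sin(a),0])
for sgn in(1,-1):
    for h in(0,13,26,39): print(sgn,h,pix(c,p+sgn*45*yv+[0,0,h]).round(1))
im=cv2.resize(np.ascontiguousarray(c['img'][215:285,200:275,::-1]),None,fx=8,fy=8,interpolation=cv2.INTER_CUBIC)
cv2.imwrite('pics/g.png',(255*(im/255.)**.6).astype(np.uint8))
E
```

```text
[488.   84.9  42.7] 15.15 [-0.6  0.8  0.5] 0.998
236                                       .#.       #######################################.#######
237                                       .#.       ###############################################
238       .                               .#.       ###############################################
239                                       .#.       ###############################################
240                                       .#.       ###############################################
241                                        .        ###############################################
242         .#.                                     ###############################################
243         ###                                     #########..####################################
244         ###                                     #########..####################################
245         ###                                     #########.############.......##################
246         .##                                    
[... 2752 characters left out ...]
                                                 ###############################################
275                                                 ###############################################
276                                                 ###############################################
277                                                 ###############################################
peg_a 0.86 [267.9 227.4]
peg_a 0.78 [239.5 242.2]
peg_a 0.67 [287.2 191.8]
hub_a 0.86 [234.4 253.1]
hub_a 0.82 [275.2 186.9]
hub_a 0.61 [278.7 220. ]
1 0 [251.7 251.5]
1 13 [251.6 248.4]
1 26 [251.5 245.3]
1 39 [251.5 242.1]
-1 0 [224.8 262.1]
-1 13 [224.5 258.9]
-1 26 [224.2 255.8]
-1 39 [223.9 252.5]
```

send_rows:
  targets:
    - [-1, 0, 0, 0.008, 0, 0, 0]
    - [-1, 0, 0, 0.009, 0, 0, 0]
    - [1, 0, 0, 0, 0, 0, 0]
    - [1, 0, 0, 0, 0, 0, 0]
    - [1, 0, 0, 0, 0, 0, 0]
    - [1, 0, 0, 0, 0, 0, 0]
    - [1, 0, 0, 0, 0, 0, 0]
    - [1, 0, 0, 0, 0, 0, 0]
    - [1, 0, 0, 0, 0, 0, 0]
    - [1, 0, 0, 0, 0, 0, 0]
  squeeze: 70

```text
time_s: 16.6
eef_pos: [487.9, 85.0, 25.2]
ee_rot: [-0.0, 0.91, -0.416, 0.001]
force: [2.0, 3.5, 6.5]
grip_width: 0.254
grip_force: 68.4
```

```bash
python3 look1.py
```

```text
[487.9  85.   25.2] 16.6 [2.  3.5 6.5] 0.254
236  .##....#.                                      ###############################################
237        .##                                      ########.######################################
238         #.                   .                  ###############################################
239                                                 ###############################################
240                              .                  ###############################################
241                                                 ###############################################
242              ...                                ###############################################
243                             .#.                 #############################.#################
244                           . ##.                 #############################.#################
245                   ....   .###                   ######################....###.#################
246                ..#####. ..######.               ###
[... 2569 characters left out ...]
                            ###############################################
273                                                 ###############################################
274                                                 ###############################################
275                                                 ###############################################
276                                                 ###############################################
277                                                 ###############################################
peg_a 0.91 [240.5 242.5]
peg_a 0.79 [270.  223.6]
hub_a 0.69 [278.8 218.9]
hub_a 0.68 [277.6 187.5]
hub_a 0.56 [234.7 249.7]
```

```bash
python3 - <<'E'
from h import *
plan([(1,488,85,133,-49,4),(1,547,290,136,-49,6)])
E
```

```text
[[1,0.0,0.0,-0.027,0,0,0.0],[1,0.0,0.0,-0.027,0,0,0.0],[1,0.0,0.0,-0.027,0,0,0.0],[1,0.0,0.0,-0.027,0,0,0.0],[1,-0.019,-0.03,0.0,0,0,0.0],[1,-0.02,-0.03,-0.001,0,0,0.0],[1,-0.019,-0.029,0.0,0,0,0.0],[1,-0.02,-0.03,-0.001,0,0,0.0],[1,-0.019,-0.03,0.0,0,0,0.0],[1,-0.019,-0.03,-0.001,0,0,0.0]]
end [547.3 289.9 136.2] -49.1
```

Lift first and check the hold before carrying.

send_rows:
  targets:
    - [1, 0, 0, -0.012, 0, 0, 0]
    - [1, 0, 0, -0.022, 0, 0, 0]
    - [1, 0, 0, -0.025, 0, 0, 0]
    - [1, 0, 0, -0.025, 0, 0, 0]
    - [1, 0, 0, -0.025, 0, 0, 0]
    - [1, -0.005, -0.008, 0, 0, 0, 0]
    - [1, -0.01, -0.015, 0, 0, 0, 0]
    - [1, -0.017, -0.026, 0, 0, 0, 0]
    - [1, -0.017, -0.026, 0, 0, 0, 0]
    - [1, -0.017, -0.026, 0, 0, 0, 0]

```text
time_s: 18.0
eef_pos: [519.9, 202.9, 131.9]
ee_rot: [0.001, 0.91, -0.415, -0.001]
force: [-0.6, -1.2, -7.4]
grip_width: 0.248
grip_force: 69.6
```

```bash
python3 - <<'E'
from h import *
p,y,s=now(); print(p.round(1),y,s['time_s'],np.round(s['force'],1),s['grip_width'],s['grip_force'])
c=ctrl.capture('side'); print('pred hub',pix(c,p+[0,0,40]))
for q in('hub_a','scrap_bin'):
    for r in ctrl.landmark_of(q,c)[:4]: print(q,round(r['score'],2),np.round(r['point'],1))
c=ctrl.capture('top')
for r in ctrl.landmark_of('scrap_bin',c)[:3]+ctrl.boxes_of('scrap_bin',c)[:2]: print(r)
# bin inner rim from grey colour
plan([(1,547,290,136,-49,3),(1,547,290,40,-49,4),(1,547,290,33,-49,2)])
E
```

```text
[519.9 202.9 131.9] -49.07812448386747 18.0 [-0.6 -1.2 -7.4] 0.24835159542291213 69.644615650177
pred hub [212.21769202 251.23510588]
hub_a 0.79 [278.6 219.5]
hub_a 0.74 [212.7 248.4]
hub_a 0.67 [278.1 188.5]
hub_a 0.63 [277.6 201.6]
scrap_bin 0.64 [196.8 319.3]
{'point': [120.5, 174.9], 'score': 0.73}
{'extent': [99.8, 138.4, 43.3, 57.5], 'score': 0.56}
{'extent': [137.1, 164.1, 12.5, 22.3], 'score': 0.21}
[[1,-0.017,-0.026,-0.001,0,0,0.0],[1,-0.016,-0.027,-0.001,0,0,0.0],[1,-0.017,-0.026,-0.001,0,0,0.0],[1,0.0,0.0,0.024,0,0,0.0],[1,0.0,0.0,0.024,0,0,0.0],[1,0.0,0.0,0.024,0,0,0.0],[1,0.0,0.0,0.024,0,0,0.0],[1,0.0,0.0,0.003,0,0,0.0],[1,0.0,0.0,0.004,0,0,0.0]]
PAD 1
end [546.9 290.3  32.8] -49.1
```

send_rows:
  targets:
    - [1, -0.017, -0.026, -0.001, 0, 0, 0]
    - [1, -0.016, -0.027, -0.001, 0, 0, 0]
    - [1, -0.011, -0.018, -0.001, 0, 0, 0]
    - [1, -0.006, -0.008, 0, 0, 0, 0]
    - [1, 0, 0, 0.025, 0, 0, 0]
    - [1, 0, 0, 0.027, 0, 0, 0]
    - [1, 0, 0, 0.025, 0, 0, 0]
    - [1, 0, 0, 0.015, 0, 0, 0]
    - [1, 0, 0, 0.008, 0, 0, 0]
    - [1, 0, 0, 0.003, 0, 0, 0]

```text
time_s: 19.55
eef_pos: [547.8, 290.3, 34.0]
ee_rot: [-0.0, 0.909, -0.416, 0.0]
force: [-0.4, -0.7, -8.0]
grip_width: 0.25
grip_force: 70.3
```

```bash
python3 - <<'E'
from h import *
p,y,s=now(); print(p.round(1),y,s['time_s'],np.round(s['force'],1),s['grip_width'],s['grip_force'])
E
```

```text
[547.8 290.3  34. ] -49.128527020103036 19.55 [-0.4 -0.7 -8. ] 0.24991845136714624 70.28291702270508
```

send_rows:
  targets:
    - [1, 0, 0, 0.003, 0, 0, 0]
    - [1, 0, 0, 0, 0, 0, 0]
    - [-1, 0, 0, 0, 0, 0, 0]
    - [-1, 0, 0, 0, 0, 0, 0]
    - [-1, 0, 0, 0, 0, 0, 0]
    - [-1, 0, 0, 0, 0, 0, 0]
    - [-1, 0, 0, 0, 0, 0, 0]
    - [-1, 0, 0, -0.02, 0, 0, 0]
    - [-1, 0, 0, -0.04, 0, 0, 0]
    - [-1, 0, 0, -0.05, 0, 0, 0]

```text
time_s: 20.8
eef_pos: [547.1, 290.2, 141.4]
ee_rot: [0.001, 0.91, -0.416, -0.001]
force: [-0.3, -0.3, 1.5]
grip_width: 0.999
grip_force: 0.0
```

```bash
python3 - <<'E'
from h import *
plan([(-1,400,0,260,-49,10)])
E
```

```text
[[-1,0.012,0.03,-0.012,0,0,0.0],[-1,0.013,0.03,-0.012,0,0,0.0],[-1,0.012,0.03,-0.012,0,0,0.0],[-1,0.012,0.03,-0.011,0,0,0.0],[-1,0.013,0.031,-0.012,0,0,0.0],[-1,0.012,0.03,-0.012,0,0,0.0],[-1,0.012,0.03,-0.012,0,0,0.0],[-1,0.013,0.03,-0.012,0,0,0.0],[-1,0.012,0.03,-0.012,0,0,0.0],[-1,0.012,0.03,-0.012,0,0,0.0]]
end [4.000e+02 2.000e-01 2.604e+02] -49.1
```

send_rows:
  targets:
    - [-1, 0, 0, -0.05, 0, 0, 0]
    - [-1, 0, 0, -0.04, 0, 0, 0]
    - [-1, 0.013, 0.03, 0, 0, 0, 0]
    - [-1, 0.013, 0.03, 0, 0, 0, 0]
    - [-1, 0.013, 0.03, 0, 0, 0, 0]
    - [-1, 0.013, 0.03, 0, 0, 0, 0]
    - [-1, 0.013, 0.03, 0, 0, 0, 0]
    - [-1, 0.013, 0.03, 0, 0, 0, 0]
    - [-1, 0, 0, 0, 0, 0, 0]
    - [-1, 0, 0, 0, 0, 0, 0]

```text
time_s: 22.05
eef_pos: [462.8, 113.9, 230.9]
ee_rot: [-0.0, 0.91, -0.416, 0.0]
force: [0.9, 0.2, -1.0]
grip_width: 1.002
grip_force: 0.0
```

```bash
python3 - <<'E'
from h import *
print(ctrl.sense()['time_s'])
t=[]
for n in('side','top'):
    c=ctrl.capture(n); t.append(c['img'][:,:,::-1])
    for q,z in(('hub_a',65),('peg_a',62)):
        for r in ctrl.landmark_of(q,c)[:5]: print(n,q,round(r['score'],2),np.round(r['point'],1),np.round(at(c,r['point'],z)))
a=t[0][110:360,120:350];b=t[1][90:340,40:330]
x=np.hstack([a,b]); cv2.imwrite('pics/end.png',cv2.resize(x,None,fx=1.5,fy=1.5,interpolation=cv2.INTER_CUBIC)); print(x.shape)
E
```

```text
22.05
side hub_a 0.9 [278.3 187.7] [ 427. -269.   65.]
side hub_a 0.9 [190.8 304.4] [557. 294.  65.]
side hub_a 0.87 [278.2 218.7] [397. -89.  65.]
side hub_a 0.74 [302.5 143.9] [ 378. -639.   65.]
side peg_a 0.76 [196.5 291.6] [558. 250.  62.]
side peg_a 0.74 [310.5 141.9] [ 344. -672.   62.]
side peg_a 0.66 [269.3 223.1] [422. -64.  62.]
side peg_a 0.35 [195.5 322.6] [527. 340.  62.]
top hub_a 0.88 [277.8 205.5] [ 413. -257.   65.]
top hub_a 0.74 [225.3 215.4] [385. -82.  65.]
top hub_a 0.58 [398.  213.1] [ 379. -657.   65.]
top peg_a 0.96 [215.2 206.2] [416. -49.  62.]
top peg_a 0.87 [274.8 211.3] [ 395. -246.   62.]
(250, 520, 3)
```

View pics/end.png

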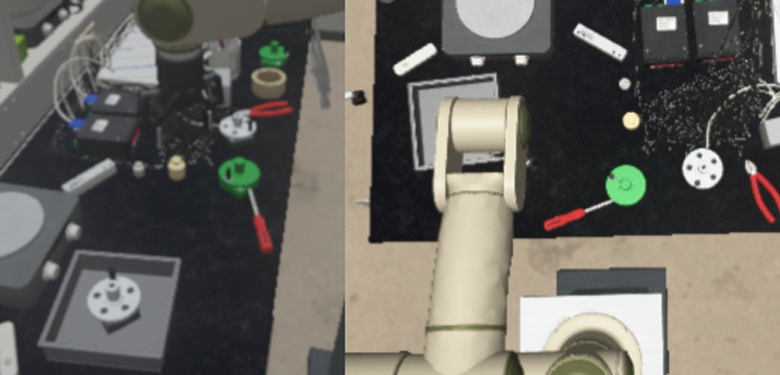

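The picture shows the binding unit standing flat in the bin (left half, around 112,298). The good one still stands in its place (238,125 left half; 703,168 right half), and the gripper is clear of everything.

```bash
python3 -c "
from rig import ctrl
print(ctrl.finish_job())"
```

```text
the job is handed in; nothing more can be done
None
```

I pushed both wheels more than 40°: the right-hand one coasted on and was left standing where it was, and the left-hand one stopped dead and now stands upright in the scrap bin, handed in at about 22 s of the 53 s allowed.

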